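# Turn over the siding's end track and fit the click-on buffer

### The job

Turn the hinged end track on the siding stand right over so that its brass stud faces up, then pick up the orange buffer block and press it onto the stud, square across the track, through the click and on until it sits flush on the wood. Finish while holding it there: the gripper must still be pressing the buffer down firmly at the end, not let go. Leave the blue container, the locomotive and the crane where they stand.

Things in the scene. Friction and masses are not known exactly. Their poses are not given: they have to be found in the camera images.
- stand: Fixed dark wood stand, base board 310 x 70 x 8 mm. Origin: on the table under the hinge pin. x along the track, y along the pin, z up. Pin 36 mm high between cheeks 46 mm tall (y +-22 to 34 mm). At -x the end track starts out; beyond it (x -128 to -178 mm) a fixed stub of like track. At +x (32 to 112 mm) the block, 28 mm wide, top at 30 mm, onto which the end track turns.
- end_track (a joint): Hinge of the beech end track, 110 x 40 x 12 mm, spanning 10 to 120 mm from the pin (pin at mid-thickness). 0 = flat towards stand -x, grooves up, stud below; starts at 0 to 0.4. Grows as the free end is lifted and swung over; pi = flat towards +x, stud up (stop). Stiff (0.12 N m), stays where left. Pinched across its 40 mm width, fingers closing along the pin, it can pivot between the pads.
- hinge_mid (a point): Middle of the hinge pin, 36 mm above the table.
- track_grip (a point): Point in the end track at mid-width and mid-thickness, 105 mm from the pin, 15 mm short of the free end: a good place to pinch it from above with the tool pointing down.
- stud_foot (a point): Foot of the brass stud, where its axis meets the wood face, 60 mm from the pin; 42 mm above the table once turned over. Site z points out of the grooved face (down once turned over).
- stud_tip (a point): Tip of the stud, 20 mm beyond stud_foot. The stud is 18 mm thick with a cone-shaped tip (the last 7 mm taper to 9 mm) and two small spring-loaded steel balls at its sides 8 mm above the foot.
- buffer: Loose orange silicone block, about 70 g, 40 mm (x, along the track when fitted) x 52 mm (y, across it) x 36 mm high. Origin: centre of underside; z up. Starts upright, socket down. Socket mouth 21 mm wide (4 mm lip), wider inside, 24 mm deep. On the stud it meets the balls 12 mm above home; passing takes about 8 N, then the force drops (click) some 4 to 8 mm above home; flush is home.
- container: Blue toy freight container, 50 x 120 x 52 mm high (long side along its y), loose. Origin: centre of its underside. Leave alone.
- loco: Chrome-finish aluminium toy locomotive with red wheels, 38 x 104 x 61 mm high (long side along its y), loose. Origin: centre of its underside. Leave alone.
- crane: Wooden toy crane with a crank lever, base 100 x 100 mm, 200 mm tall, jib along its +y reaching 90 mm from the mast, loose, 0.9 kg. Origin: centre of its underside. Leave alone.
There are look-alikes about, which are no part of the job. What is shaped like the buffer but turquoise is not meant.

How it is judged:
By the outcome, as a careful person would: the job done as asked, in the order asked, and still so for the second after the job is handed in, while the arm keeps its last pose, push and grip.
It also fails if it takes over 70 s, if anything falls off the work surface, if the arm or the gripper's body presses on something with over 40 N, if the wrist force passes 120 N, or if a joint passes its speed limit or range.

### The arm

A 6-joint arm with a two-finger parallel gripper is mounted at the origin on the work surface. World frame = base frame: x ahead of the robot, y to its left, z up, the work surface at z = 0. Lengths are in mm, angles in rad, forces in N, time in s.
With the tool pointing down it reaches from about 350 to 925 mm from the base axis. Payload 6.4 kg.
Tool frame: the origin (TCP) lies between the finger pads, 19 mm behind the fingertips; this is the grasp point; z points along the fingers, y is the line along which they close (so a half turn about z gives the same grasp; the last joint's range is limited). The gripper opens to 85 mm and grips with 20 to 120 N. Pads are 22 mm wide; open, the fingers measure 114 mm over their backs; the gripper's body (76 mm by 85 mm) begins 54 mm behind the grasp point. The pads swing forward as they close: fully open they stand 13 mm farther back than shut.
Start: joints at [1.161, 0.245, 1.558, -0, 1.339, -0.174], TCP at [151.85, 632.025, 249.99] pointing down, gripper open.
Joint ranges: [-3.13, 3.13], [-1.02, 2.26], [0.13, 2.54], [-0.95, 4.09], [0.21, 2.88], [-2.74, 2.74]. Speed limits (rad/s): [2.57, 2.57, 3.14, 3.14, 3.14, 3.14].

### API

Orientations are given as a unit quaternion [w, x, y, z].
In Python, from plant import observe, optics, job gives the robot as it stands. The module is installed in compiled form; this text tells all that it offers.
- The arm moves only by the shell command python3 -m handwheel 'ROWS'. ROWS is a JSON object whose one key "targets" holds a list of rows, each a list of 5 numbers: the shift along the tool's x, y, z in m, then the turn about the tool's z in rad, then the finger opening in m, from 0 to 0.0854. In form: {"targets": [[dx, dy, dz, roll, grip], ...]}. A call has 1 to 8 rows; each row shifts and turns the commanded pose from where the row before left it, along the tool's axes as they then stand; what a row does not reach is not made up. A row lasts 1/10 s, in which the tool goes at most 50 mm and 8.59 degrees, less where a joint would pass 70% of its speed; a pose out of reach is approached as far as the arm can. A call with a gripper value outside its range is refused whole. The fingers move at their own pace and stop on an object; the grip force is fixed at half the most. Time passes only in rows, so rows that do not move let the fingers close. It gives the time, the measured TCP pose, the force, the opening and the grip force at its end, in the units of the state.
- observe(): the state, without advancing time (a new reading comes with each control period).
- optics.camera(name): name is "scene" or "side" or "wrist"; returns the picture (400x640x3 uint8, blue, green, red); there is no depth.
- optics.camera_params(name): a dict with "fx", "fy", "cx", "cy" (pixels), "world_from_camera" (4x4, takes a point from camera to world coordinates); the wrist camera has in their place "tool_from_camera" (4x4, takes a point from camera to tool coordinates, whose origin is the TCP and whose axes are the flange's). Camera axes: x right, y down, z forward; pixel columns grow to the right and rows downward; lengths in mm; the calibration is good to about 2 mm. A picture is of the moment at which its call begins: read the wrist's pose just before it. camera_params takes no time and is no camera call.
- job.close_job(): hands the job in; it is judged then, once.
Trained networks look in the newest picture that a camera, given by its name, has taken for a name from the list of things; names that differ only in an ending like _2 or _b are one class to them, and where a whole thing is asked for, a point or a joint stands for the part that bears it (a point fixed in the world has none). Each returns a list of dicts, best first, with "p" (0 to 1); they miss things now and then, are a little off and sometimes report something else, mostly with a low value. They report only what shows in the picture. A call takes as long as a camera call. They do not tell look-alikes from the thing itself.
- optics.search_frame(camera, label): "at" ([column, row] as shares, 0 to 1, of the picture: columns of its width, rows of its height, amid what is visible of it).
The state is a dict: "t": time; "qpos": joint angles; "qvel": joint speeds; "tau": joint torques, N m; "position": TCP position; "tcp_rot": TCP orientation; "ft_force": force on the tool from outside, world axes, zero at the start; "moment": the same for the moment, N m; "grip_width": finger opening in mm; "grasp_force": force on a finger pad.
Only numpy, scipy, OpenCV 4.12 (cv2) and the standard library are available. Lean on these libraries where they do the work, as an engineer would, in place of code of your own. Each camera call takes 0.05 s, during which the arm holds its last target. There are 200 camera calls.

## Working session

There is one attempt and no reset: what is moved stays moved. The work goes in short steps, Python scripts to look and compute and a shell command to move; the robot and the scene stay as the last step left them, time stands still between calls to the robot, and variables do not carry over. Pictures are saved under pics/ and viewed, at most 10 in all, crops included, and the job is handed in when it is done.

```bash
mkdir -p pics; cat > h.py <<'E'
import numpy as np,cv2,json
from plant import observe,optics,job
from scipy.spatial.transform import Rotation as R
def Rq(q): return R.from_quat([q[1],q[2],q[3],q[0]]).as_matrix()
def cam(n):
    p=optics.camera_params(n)
    if 'world_from_camera' in p: return p,np.array(p['world_from_camera'])
    s=observe();T=np.eye(4);T[:3,:3]=Rq(s['tcp_rot']);T[:3,3]=s['position']
    return p,T@np.array(p['tool_from_camera'])
def pix2z(n,u,v,z):
    p,T=cam(n);d=T[:3,:3]@[(u-p['cx'])/p['fx'],(v-p['cy'])/p['fy'],1];o=T[:3,3]
    return o+d*(z-o[2])/d[2]
def proj(n,P):
    p,T=cam(n);c=T[:3,:3].T@(np.array(P)-T[:3,3])
    return np.array([p['fx']*c[0]/c[2]+p['cx'],p['fy']*c[1]/c[2]+p['cy']])
E
python3 - <<'E'
from h import *
s=observe();print(s)
for n in['scene','side','wrist']:
    im=optics.camera(n);cv2.imwrite(f'pics/{n}0.png',im)
    print(n,np.round(cam(n)[1],3).tolist(),cam(n)[0]['fx'])
    for l in['buffer','end_track','hinge_mid','track_grip','stud_foot','stud_tip','stand','container','loco','crane']:
        print(n,l,[(round(r['p'],2),round(r['at'][0]*640),round(r['at'][1]*400)) for r in optics.search_frame(n,l)[:4]])
a=[cv2.imread(f'pics/{n}0.png') for n in['scene','side','wrist']]
E
```

```text
{'t': 0.0, 'qpos': array([ 1.16090985e+00,  2.45797267e-01,  1.55901585e+00,  1.29644988e-06,
        1.33871901e+00, -1.74110875e-01]), 'qvel': array([ 0.00098313,  0.00051121,  0.00081965, -0.0003329 ,  0.00106333,
       -0.00023983]), 'tau': array([ 6.56014672e-04, -4.29527378e+01, -3.26118851e+01, -1.18132134e-04,
        5.67058931e-03,  5.68158111e-05]), 'position': array([151.62601113, 631.52632589, 248.89005753]), 'tcp_rot': array([-2.79758797e-04,  1.17615024e-01,  9.93058793e-01, -9.28505693e-04]), 'ft_force': array([-0.55744803, -0.07891163,  0.72139505]), 'moment': array([-0.01732009,  0.01916131, -0.11062341]), 'grasp_force': 0.0, 'grip_width': 85.32269318251168}
scene [[0.188, 0.787, -0.587, 1281.372], [0.982, -0.153, 0.109, -145.061], [-0.004, -0.597, -0.802, 1157.823], [0.0, 0.0, 0.0, 1.0]] 518.2733225833155
scene buffer [(0.88, 212, 195), (0.79, 236, 223), (0.76, 277, 225)]
scene end_track [(0.98, 368, 214)]
scene hinge_mid [(0.72, 364, 214)]
scene track_grip [(0.64, 362, 215)]
scene stud_foot [(0.83, 362, 213)]
scene stud_tip [(0.85, 370, 213)]
scene stand []
scene
[... 271 characters left out ...]
 [(0.84, 345, 289), (0.82, 352, 228), (0.6, 367, 258)]
side end_track [(0.83, 318, 176)]
side hinge_mid [(0.55, 315, 173)]
side track_grip [(0.67, 316, 178)]
side stud_foot [(0.75, 313, 180)]
side stud_tip [(0.61, 316, 175)]
side stand [(0.75, 316, 187), (0.66, 316, 175)]
side container [(0.62, 417, 233)]
side loco [(0.82, 428, 288)]
side crane [(0.67, 222, 143)]
wrist [[0.232, 0.938, 0.258, 86.976], [0.973, -0.224, -0.062, 646.959], [-0.0, 0.265, -0.964, 374.243], [0.0, 0.0, 0.0, 1.0]] 325.60472306850744
wrist buffer []
wrist end_track []
wrist hinge_mid []
wrist track_grip []
wrist stud_foot []
wrist stud_tip []
wrist stand []
wrist container []
wrist loco []
wrist crane [(0.64, 231, 336)]
```

View pics/scene0.png

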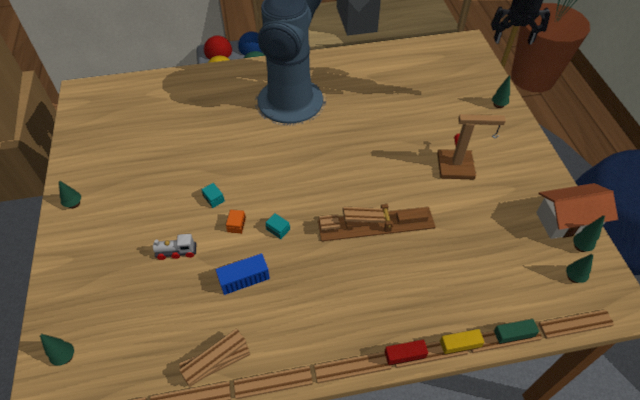

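View pics/side0.png

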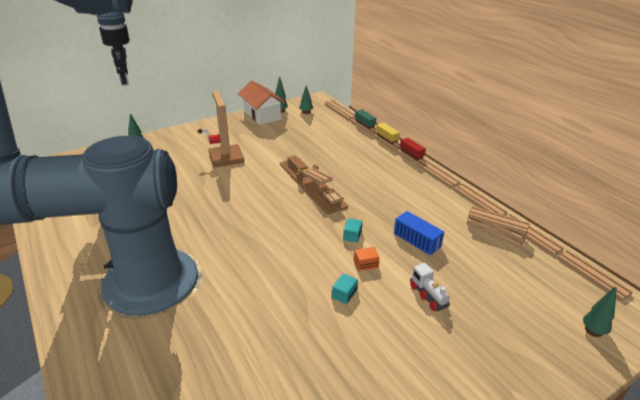

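Scene: candidates shaped like the buffer are turquoise (212,195), turquoise (277,225) and orange (236,222), which is (367,258) in side. Only the orange one fits the description. The stand runs from (320,228) to (435,218), with its stub on the left (-x) and the block on the right (+x). I'll confirm with an enlarged crop.

```bash
python3 - <<'E'
from h import *
a=cv2.imread('pics/scene0.png')[180:250,190:450]
b=cv2.imread('pics/side0.png')[145:275,270:400]
A=cv2.resize(a,None,fx=3,fy=3,interpolation=cv2.INTER_CUBIC)
B=cv2.resize(b,None,fx=2.9,fy=2.9,interpolation=cv2.INTER_CUBIC)
o=np.zeros((210+377,780,3),np.uint8);o[:210]=A;o[210:,:377]=B
cv2.imwrite('pics/crop0.png',o)
def orange(n):
    h=cv2.cvtColor(cv2.imread(f'pics/{n}0.png'),cv2.COLOR_BGR2HSV)
    m=cv2.inRange(h,(4,190,130),(14,255,255));k,l,s,c=cv2.connectedComponentsWithStats(m)
    return [(s[i].tolist(),c[i].round(1).tolist()) for i in range(1,k) if s[i][4]>60]
print(orange('scene'),orange('side'))
print(pix2z('scene',236,222,18),pix2z('side',367,258,18))
print(pix2z('scene',386,216,36),pix2z('scene',320,232,8),pix2z('scene',435,218,8))
E
```

```text
[([226, 210, 19, 19, 242], [235.2, 218.0])] []
[ 463.63342359 -219.08017996   18.        ] [ 462.46890916 -219.43029958   18.        ]
[533.23214674 174.55915399  36.        ] [531.48190572  -3.36547956   8.        ] [546.32227567 310.9555281    8.        ]
```

View pics/crop0.png

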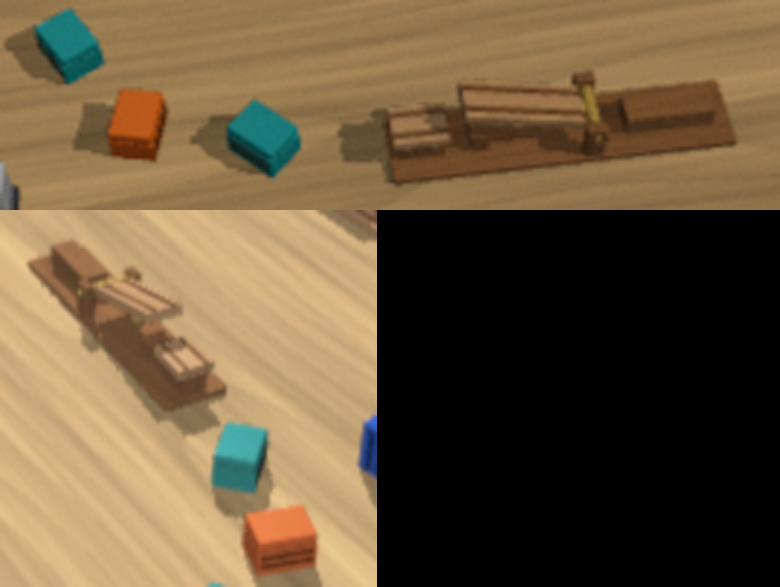

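The crop confirms the orange block at crop (138,123), with its long side roughly along the picture's rows. The track is raised at its left free end (crop 462,100). Next I'll fit the stand pose and hinge angle from corners.

```bash
cat > fit.py <<'E'
from h import *
from scipy.optimize import least_squares
S=lambda u,v:('scene',190+(u+.5)/3-.5,180+(v+.5)/3-.5)
D=lambda u,v:('side',270+(u+.5)/2.9-.5,145+(v-210+.5)/2.9-.5)
# stand: (obs, local point)
obs=[(S(388,107),(-178,35,8)),(S(397,176),(-178,-35,8)),(S(735,141),(132,-35,8)),(S(717,83),(132,35,8)),
 (D(29,260),(132,35,8)),(D(163,401),(-178,35,8)),(D(223,384),(-178,-35,8))]
# sides: scene up = toward robot; decide sign by fit
trk=[(S(461,85),20),(S(467,121),-20),(D(150,312),20),(D(180,300),-20)]
def f(p,sg):
    x,y,w,q=p;c,s=np.cos(w),np.sin(w);r=[]
    def W(l): return np.array([x+c*l[0]-s*l[1],y+s*l[0]+c*l[1],l[2]])
    for (n,u,v),l in obs: r.append(proj(n,W((l[0],sg*l[1],l[2])))-[u,v])
    for (n,u,v),l in trk: r.append(proj(n,W((-120*np.cos(q)-6*-np.sin(q)*-1*-1*-1 if 0 else -120*np.cos(q)+6*np.sin(q),sg*l,36+120*np.sin(q)+6*np.cos(q))))-[u,v])
    return np.concatenate(r)
for sg in(1,-1):
    o=least_squares(f,[535,170,1.53,.3],args=(sg,),loss='soft_l1');print(sg,o.x.round(3),o.cost);print(f(o.x,sg).reshape(-1,2).round(1).tolist())
E
python3 fit.py
python3 - <<'E'
from h import *
# buffer top face corners z=36, in scene (crop coords)
for u,v in((119,90),(166,91),(157,150),(110,148)):
    print(pix2z('scene',190+u/3,180+v/3,36).round(1))
for u,v in((245,514),(306,507),(316,540),(255,549)):
    print('side',pix2z('side',270+u/2.9,145+(v-210)/2.9,36).round(1))
E
```

```text
1 [5.32647e+02 1.76637e+02 1.50400e+00 2.50000e-01] 10.343809079630045
[[-0.5, 2.6], [-0.2, 1.2], [2.2, 0.7], [1.6, -0.9], [-0.2, -0.8], [-0.0, 1.4], [1.0, 0.5], [-0.1, -1.9], [0.2, -1.4], [-1.3, 0.5], [0.8, 1.1]]
-1 [4.87550e+02 1.79786e+02 1.64200e+00 2.53000e-01] 207.69722836388775
[[4.3, 17.3], [-5.5, -26.3], [-12.0, -37.9], [3.5, 0.8], [1.1, -1.8], [14.1, -4.6], [-26.6, 9.9], [2.0, 1.1], [-4.3, -22.8], [1.3, -1.2], [-20.7, 7.4]]
[ 434.2 -230.9   36. ]
[ 443.4 -189.8   36. ]
[ 505.  -204.1   36. ]
[ 495.1 -244.    36. ]
side [ 441.2 -195.4   36. ]
side [ 490.2 -215.    36. ]
side [ 472. -252.   36.]
side [ 423.1 -234.7   36. ]
```

```bash
python3 -m handwheel '{"targets":[[0,0,-0.045,0,0.085],[0,0,-0.045,0,0.085],[-0.035,-0.032,0,0,0.085],[-0.035,-0.032,0,0,0.085],[-0.035,-0.032,0,0,0.085],[-0.035,-0.032,0,0,0.085],[-0.035,-0.032,0,0,0.085],[-0.035,-0.032,0,0,0.085]]}'
python3 -m handwheel '{"targets":[[-0.035,-0.032,0,0,0.085],[-0.035,-0.032,0,0,0.085],[-0.035,-0.032,0,0,0.085],[-0.035,-0.032,0,0,0.085],[-0.035,-0.032,0,0,0.085],[-0.035,-0.032,0,0,0.085],[-0.035,-0.032,0,0,0.085],[-0.035,-0.032,0,0,0.085]]}'
python3 -m handwheel '{"targets":[[0,0,0,0.14,0.085],[0,0,0,0.14,0.085],[0,0,0,0.14,0.085],[0,0,0,0.14,0.085],[0,0,0,0.14,0.085],[0,0,0.04,0.14,0.085],[0,0,0.04,0.14,0.085],[0,0,0.04,0.14,0.085]]}'
python3 -m handwheel '{"targets":[[0,0,0.03,0.14,0.085],[0,0,0,0.14,0.085],[0,0,0,0,0.085]]}'
python3 - <<'E'
from h import *
im=optics.camera('wrist');cv2.imwrite('pics/w1.png',im)
for l in['end_track','hinge_mid','track_grip','stand']:
    print(l,[(round(r['p'],2),round(r['at'][0]*640),round(r['at'][1]*400)) for r in optics.search_frame('wrist',l)[:4]])
p=(532.6,176.6,1.504)
print('pred hinge',proj('wrist',(532.6,176.6,36)),'grip',proj('wrist',(525.8,75.1,62)))
E
```

```text
t: 2.45
position: [311.8, 394.6, 340.2]
tcp_rot: [0.0, 0.117, 0.993, 0.0]
ft_force: [1.6, 0.7, 1.1]
grip_width: 85.0
grasp_force: 0.0
t: 3.25
position: [524.4, 80.1, 340.3]
tcp_rot: [0.0, 0.118, 0.993, 0.0]
ft_force: [0.6, 1.4, -0.1]
grip_width: 85.0
grasp_force: 0.0
t: 4.05
position: [523.7, 82.0, 219.1]
tcp_rot: [0.001, 0.629, 0.777, 0.0]
ft_force: [1.0, -0.3, -0.8]
grip_width: 84.6
grasp_force: 0.0
t: 4.35
position: [523.0, 82.0, 188.9]
tcp_rot: [-0.001, 0.73, 0.684, -0.001]
ft_force: [0.6, -0.2, 0.4]
grip_width: 84.8
grasp_force: 0.0
end_track [(0.9, 325, 142)]
hinge_mid [(0.56, 319, 144)]
track_grip [(0.61, 321, 141)]
stand [(0.83, 324, 127)]
pred hinge [319.99637313  67.80792631] grip [319.47744527 198.34531366]
```

View pics/w1.png

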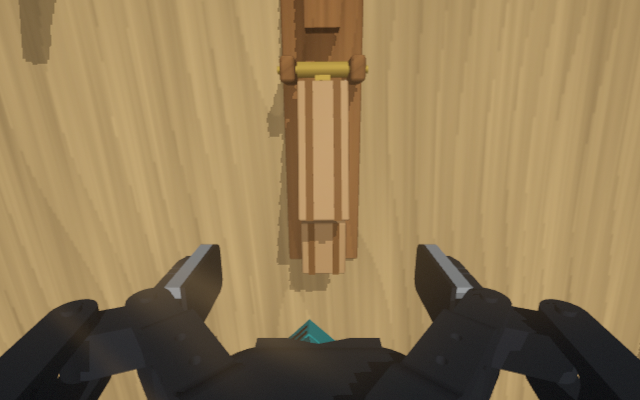

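Wrist view: pin middle at about (322,69), free end's top edge at (297..348,220), cheeks at (288,69) and (357,69). The track runs straight down the image.

```bash
python3 - <<'E'
from h import *
from scipy.optimize import least_squares
s=observe();print(s['position'],Rq(s['tcp_rot']).round(3).tolist())
obs=[((322.5,69.5),(0,0,36)),((297,220),(1,-20)),((348,221),(1,20)),((298,80),(2,-20)),((348,80),(2,20)),((288,58),(0,34,46)),((357,58),(0,-34,46))]
def W(p,l):
    x,y,w,q=p;c,n=np.cos(w),np.sin(w)
    if len(l)==2:
        r=120 if l[0]==1 else 10
        l=(-r*np.cos(q)+6*np.sin(q),-l[1] *-1*-1,36+r*np.sin(q)+6*np.cos(q))
    return np.array([x+c*l[0]-n*l[1],y+n*l[0]+c*l[1],l[2]])
ob=obs[:5]
f=lambda p:np.concatenate([proj('wrist',W(p,l))-o for o,l in ob])
for sg in (1,-1):
    if sg<0: ob=[(o,(l[0],-l[1]) if len(l)==2 else l) for o,l in ob]
    r=least_squares(f,[532,176,1.504,.25],loss='soft_l1');print(sg,r.x.round(3),r.cost,f(r.x).reshape(-1,2).round(1).tolist())
    p=r.x;q=p[3];print('grip',W(p,(-105*np.cos(q),0,36+105*np.sin(q))))
E
```

```text
[524.29650224  81.93283249 191.1231417 ] [[0.063, 0.998, 0.002], [0.998, -0.063, -0.0], [0.0, 0.002, -1.0]]
1 [5.34708e+02 1.74508e+02 1.50500e+00 2.82000e-01] 0.9661505398855494 [[0.3, 0.9], [-0.1, -0.1], [0.1, -1.0], [-0.6, -0.1], [0.3, 0.1]]
grip [528.04885534  73.87137213  65.20638306]
-1 [5.34507e+02 1.74725e+02 1.51300e+00 2.23000e-01] 199.02467989383376 [[-0.0, 0.6], [51.1, -0.8], [-49.6, -1.5], [50.0, 0.3], [-50.7, 0.6]]
grip [528.59185801  72.499028    59.23675115]
```

```bash
python3 -m handwheel '{"targets":[[-0.008,0.004,0.04,0.003,0.085],[0,0,0.04,0,0.085],[0,0,0.03,0,0.085],[0,0,0.015,0,0.06],[0,0,0,0,0.03],[0,0,0,0,0.03],[0,0,0,0,0.03],[0,0,0,0,0.03]]}'
python3 -m handwheel '{"targets":[[0,0,0,0,0.03],[0,0,0,0,0.03],[0,0,0,0,0.03]]}'
```

```text
t: 5.4
position: [526.7, 73.5, 66.3]
tcp_rot: [-0.0, 0.73, 0.683, -0.001]
ft_force: [-5.7, -3.4, 0.6]
grip_width: 38.5
grasp_force: 64.0
t: 5.7
position: [526.7, 73.5, 66.3]
tcp_rot: [-0.0, 0.73, 0.683, -0.001]
ft_force: [-5.4, -2.0, -0.3]
grip_width: 38.6
grasp_force: 64.0
```

```bash
python3 - <<'E'
import numpy as np
q=np.linspace(.29,np.pi,25);r=.1052
x=(-r*np.cos(q)).round(3);z=(r*np.sin(q)).round(3)
print([[round(a,3),0,round(-b,3),0,.03] for a,b in zip(np.diff(x),np.diff(z))])
E
```

```text
[[np.float64(0.004), 0, np.float64(-0.012), 0, 0.03], [np.float64(0.006), 0, np.float64(-0.011), 0, 0.03], [np.float64(0.007), 0, np.float64(-0.01), 0, 0.03], [np.float64(0.008), 0, np.float64(-0.01), 0, 0.03], [np.float64(0.009), 0, np.float64(-0.008), 0, 0.03], [np.float64(0.01), 0, np.float64(-0.008), 0, 0.03], [np.float64(0.011), 0, np.float64(-0.006), 0, 0.03], [np.float64(0.012), 0, np.float64(-0.005), 0, 0.03], [np.float64(0.012), 0, np.float64(-0.003), 0, 0.03], [np.float64(0.012), 0, np.float64(-0.002), 0, 0.03], [np.float64(0.013), 0, np.float64(-0.0), 0, 0.03], [np.float64(0.012), 0, np.float64(0.001), 0, 0.03], [np.float64(0.012), 0, np.float64(0.002), 0, 0.03], [np.float64(0.012), 0, np.float64(0.004), 0, 0.03], [np.float64(0.012), 0, np.float64(0.006), 0, 0.03], [np.float64(0.01), 0, np.float64(0.006), 0, 0.03], [np.float64(0.01), 0, np.float64(0.008), 0, 0.03], [np.float64(0.009), 0, np.float64(0.009), 0, 0.03], [np.float64(0.007), 0, np.float64(0.01), 0, 0.03], [np.float64(0.007), 0, np.float64(0.011), 0, 0.03], [np.float64(0.005), 0, np.float64(0.011), 0, 0.03], [np.float64(0.003), 0, np.float64(0.012), 0, 0.03], [np.float64(0.002), 0, np.float64(0.013), 0, 0.03], [np.float64(0.001), 0, np.float64(0.012), 0, 0.03]]
```

```bash
python3 -m handwheel '{"targets":[[0.004,0,-0.012,0,0.03],[0.006,0,-0.011,0,0.03],[0.007,0,-0.010,0,0.03],[0.008,0,-0.010,0,0.03],[0.009,0,-0.008,0,0.03],[0.010,0,-0.008,0,0.03],[0.011,0,-0.006,0,0.03],[0.012,0,-0.005,0,0.03]]}'
```

```text
t: 6.5
position: [530.5, 141.2, 135.2]
tcp_rot: [-0.001, 0.731, 0.683, -0.002]
ft_force: [-5.4, -2.1, -9.1]
grip_width: 38.6
grasp_force: 61.2
```

```bash
python3 -m handwheel '{"targets":[[0.012,0,-0.003,0,0.03],[0.012,0,-0.002,0,0.03],[0.013,0,0,0,0.03],[0.012,0,0.001,0,0.03],[0.012,0,0.002,0,0.03],[0.012,0,0.004,0,0.03],[0.012,0,0.006,0,0.03],[0.010,0,0.006,0,0.03]]}'
python3 -m handwheel '{"targets":[[0.010,0,0.008,0,0.03],[0.009,0,0.009,0,0.03],[0.007,0,0.010,0,0.03],[0.007,0,0.011,0,0.03],[0.005,0,0.011,0,0.03],[0.003,0,0.012,0,0.03]]}'
```

```text
t: 7.3
position: [538.6, 236.7, 121.0]
tcp_rot: [0.0, 0.731, 0.683, 0.001]
ft_force: [-0.7, -0.6, 0.6]
grip_width: 30.2
grasp_force: 0.0
t: 7.9
position: [540.9, 276.6, 58.9]
tcp_rot: [-0.0, 0.731, 0.683, -0.0]
ft_force: [-0.5, 0.4, -0.1]
grip_width: 30.1
grasp_force: 0.0
```

The track slipped out of the grip. I'll lift and look.

```bash
python3 -m handwheel '{"targets":[[0,0,-0.05,0,0.085],[0,0,-0.05,0,0.085],[0,0,-0.05,0,0.085],[0,0,0,0,0.085]]}'
python3 - <<'E'
from h import *
im=optics.camera('side');w=optics.camera('wrist');sc=optics.camera('scene')
B=cv2.resize(im[130:230,250:370],None,fx=3,fy=3,interpolation=cv2.INTER_CUBIC)
C=cv2.resize(sc[175:255,300:450],None,fx=3,fy=3,interpolation=cv2.INTER_CUBIC)
W=cv2.resize(w,(480,300))
o=np.zeros((600,800,3),np.uint8);o[:300,:360]=B;o[:240,360-10:800]=C[:,:450];o[300:,:480]=W
cv2.imwrite('pics/c2.png',o)
E
```

```text
t: 8.3
position: [545.4, 277.6, 218.6]
tcp_rot: [0.004, 0.731, 0.683, 0.007]
ft_force: [0.9, 0.2, 1.0]
grip_width: 84.1
grasp_force: 0.0
```

View pics/c2.png

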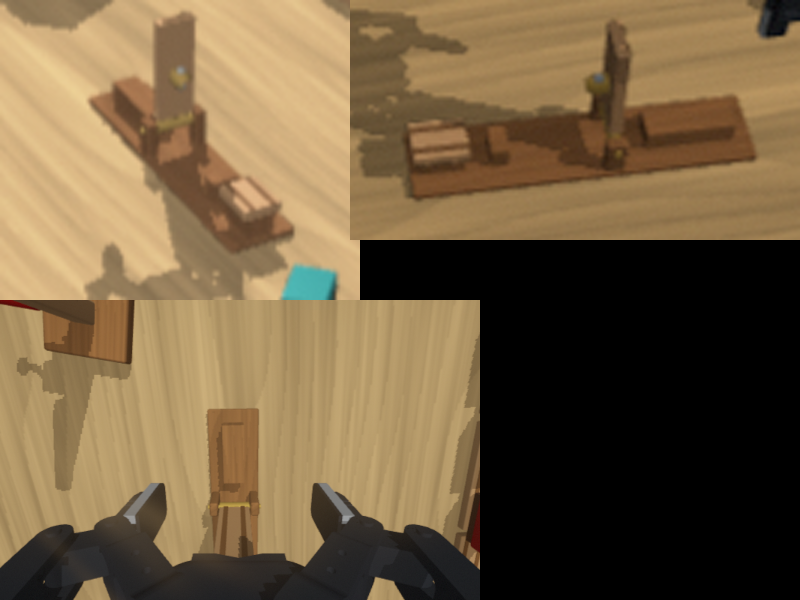

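The picture shows the track standing upright (side crop 175,70), its stud facing -x (scene crop 598,85). I'll push it over from behind with closed fingers above the stud.

```bash
python3 -m handwheel '{"targets":[[-0.04,0,0,0,0],[-0.04,0,0,0,0],[-0.04,0,0,0,0],[-0.033,0,0,0,0],[0,0,0,0,0],[0,0,0,0,0],[0,0,0,0,0],[0,0,0,0,0]]}'
python3 -c "
from h import *
s=observe();print(s['position'],s['tcp_rot'])"
```

```text
t: 9.25
position: [530.2, 124.5, 209.3]
tcp_rot: [-0.0, 0.73, 0.683, -0.0]
ft_force: [-0.2, -1.1, -0.4]
grip_width: 0.2
grasp_force: 0.0
[530.20531803 124.50736071 209.25354676] [-4.64100145e-04  7.30240534e-01  6.83189846e-01 -4.25763063e-04]
```

```bash
python3 -m handwheel '{"targets":[[0,0,0.03,0,0],[0,0,0.019,0,0],[0.017,0,0,0,0],[0.016,0,0,0,0],[0.011,0,0,0,0],[0.010,0,0.001,0,0],[0.010,0,0.002,0,0],[0.010,0,0.003,0,0]]}'
python3 -m handwheel '{"targets":[[0.010,0,0.004,0,0],[0.009,0,0.005,0,0],[0.009,0,0.006,0,0],[0.008,0,0.0065,0,0],[0.007,0,0.0075,0,0],[0.007,0,0.008,0,0],[0.006,0,0.009,0,0],[0.005,0,0.009,0,0]]}'
python3 -m handwheel '{"targets":[[0.004,0,0.010,0,0],[0.003,0,0.010,0,0],[0.002,0,0.009,0,0],[0.001,0,0.005,0,0],[0,0,0,0,0]]}'
```

```text
t: 10.05
position: [536.0, 198.4, 155.5]
tcp_rot: [0.0, 0.731, 0.683, 0.001]
ft_force: [0.3, -1.0, 0.7]
grip_width: 0.2
grasp_force: 0.6
t: 10.85
position: [539.6, 258.8, 99.1]
tcp_rot: [-0.0, 0.731, 0.683, -0.0]
ft_force: [-0.1, 0.0, 0.3]
grip_width: -0.0
grasp_force: 0.5
t: 11.35
position: [539.6, 268.0, 64.7]
tcp_rot: [-0.0, 0.731, 0.683, -0.001]
ft_force: [-0.3, -0.2, -0.3]
grip_width: 0.1
grasp_force: 0.0
```

```bash
python3 -m handwheel '{"targets":[[0,0,0.003,0,0],[0,0,0.002,0,0],[0,0,0.001,0,0],[0,0,0,0,0]]}'
python3 - <<'E'
from h import *
im=optics.camera('side');sc=optics.camera('scene')
B=cv2.resize(im[130:230,250:370],None,fx=3,fy=3,interpolation=cv2.INTER_CUBIC)
C=cv2.resize(sc[175:255,300:450],None,fx=3,fy=3,interpolation=cv2.INTER_CUBIC)
o=np.zeros((300,800,3),np.uint8);o[:300,:350]=B[:,:350];o[:240,350:800]=C[:,:450]
cv2.imwrite('pics/c3.png',o)
E
```

```text
t: 11.75
position: [540.7, 268.3, 60.8]
tcp_rot: [0.0, 0.731, 0.683, 0.0]
ft_force: [-0.7, -0.7, 4.0]
grip_width: -0.2
grasp_force: 2.0
```

View pics/c3.png

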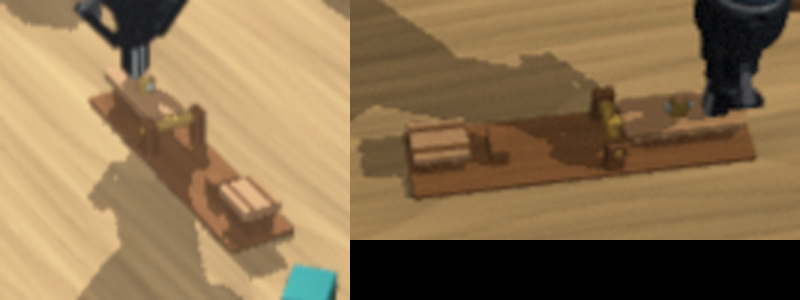

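The track is flat with the stud up (scene crop 680,105). I'll press briefly to seat it at the stop, then go over the orange buffer.

```bash
python3 -m handwheel '{"targets":[[0,0,0.003,0,0],[0,0,0,0,0]]}'
python3 -m handwheel '{"targets":[[0,0,-0.045,0,0.02],[0,0,-0.045,0,0.085],[0,0,-0.045,0,0.085],[-0.045,-0.0045,0,0,0.085],[-0.045,-0.0045,0,0,0.085],[-0.045,-0.0045,0,0,0.085],[-0.045,-0.0045,0,0,0.085],[-0.045,-0.0045,0,0,0.085]]}'
python3 -m handwheel '{"targets":[[-0.045,-0.004,0,0,0.085],[-0.045,-0.004,0,0,0.085],[-0.045,-0.004,0,0,0.085],[-0.045,-0.004,0,0,0.085],[-0.045,-0.004,0,0,0.085],[-0.045,-0.004,0,0.1,0.085],[0,0,0,0.1,0.085],[0,0,0,0,0.085]]}'
python3 - <<'E'
from h import *
im=optics.camera('wrist');cv2.imwrite('pics/w4.png',im);s=observe();print(s['position'],Rq(s['tcp_rot']).round(3).tolist())
print([(round(r['p'],2),round(r['at'][0]*640),round(r['at'][1]*400)) for r in optics.search_frame('wrist','buffer')])
E
```

```text
t: 12.05
position: [541.1, 268.3, 60.5]
tcp_rot: [0.0, 0.731, 0.683, -0.0]
ft_force: [-9.7, -4.8, 23.1]
grip_width: 0.2
grasp_force: 11.9
t: 12.85
position: [501.9, 43.7, 191.8]
tcp_rot: [0.0, 0.731, 0.683, 0.0]
ft_force: [1.4, -1.0, -0.5]
grip_width: 85.2
grasp_force: 0.0
t: 13.65
position: [459.8, -223.6, 191.7]
tcp_rot: [-0.0, 0.796, 0.605, 0.0]
ft_force: [0.7, -0.2, -0.0]
grip_width: 85.0
grasp_force: 0.0
[ 459.97021583 -222.59699896  191.56056914] [[0.264, 0.965, -0.0], [0.965, -0.264, 0.001], [0.0, -0.001, -1.0]]
[(0.94, 323, 39), (0.81, 315, 176), (0.67, 242, 247)]
```

View pics/w4.png

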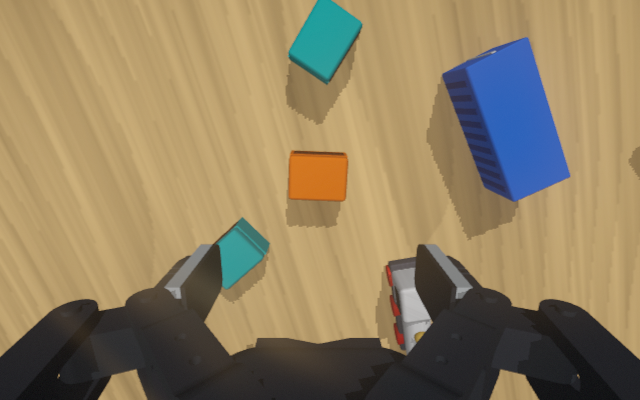

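Wrist view: orange buffer at (318,176), turquoise look-alikes at (325,40) and (242,252), loco at (405,300), container at (515,120).

```bash
python3 - <<'E'
from h import *
im=cv2.imread('pics/w4.png');h=cv2.cvtColor(im,cv2.COLOR_BGR2HSV)
m=cv2.inRange(h,(4,180,165),(16,255,255));k,l,s,c=cv2.connectedComponentsWithStats(m);i=1+np.argmax(s[1:,4])
print(s[i],c[i]);ct=max(cv2.findContours((l==i).astype(np.uint8),0,2)[0],key=cv2.contourArea)
r=cv2.minAreaRect(ct);print(r)
P=[]
for u,v in((290,153),(347,154),(346,201),(290,199)):
    P.append(pix2z('wrist',u,v,36)[:2])
P=np.array(P);print(P.round(1),P.mean(0),np.linalg.norm(np.diff(P,axis=0),axis=1))
d=P[1]-P[0]+P[2]-P[3];print('ang y',np.arctan2(d[1],d[0]))
for n,u,v,z in(('teal top',267,245,30),('teal bottom R',258,262,0),('teal far',240,218,36),('loco L',388,268,20),('loco T',410,257,50)):print(n,pix2z('wrist',u,v,z).round(1))
E
```

```text
[ 289  151   59   50 2594] [317.38087895 176.5848111 ]
((317.4948425292969, 175.63442993164062), (58.149314880371094, 47.272743225097656), 2.2025980949401855)
[[ 444.3 -190.3]
 [ 491.5 -204. ]
 [ 480.5 -244.8]
 [ 432.6 -229.9]] [ 462.23536131 -217.25894064] [49.11454308 42.23401503 50.1724828 ]
ang y -0.291944746198919
teal top [ 397.7 -269.4   30. ]
teal bottom R [ 374.1 -297.2    0. ]
teal far [ 383.7 -235.3   36. ]
loco L [ 504.6 -328.9   20. ]
loco T [ 523.1 -306.1   50. ]
```

```bash
python3 -m handwheel '{"targets":[[0.005,0.001,0.045,0.025,0.085],[0,0,0.045,0,0.085],[0,0,0.045,0,0.085],[0,0,0.031,0,0.085],[0,0,0,0,0.04],[0,0,0,0,0.04],[0,0,0,0,0.04],[0,0,0,0,0.04]]}'
python3 -m handwheel '{"targets":[[0,0,0,0,0.04],[0,0,0,0,0.04],[0,0,-0.03,0,0.04],[0,0,-0.045,0,0.04],[0,0,-0.045,0,0.04],[0,0,-0.045,0,0.04],[0,0,0,0,0.04]]}'
python3 - <<'E'
from h import *
im=optics.camera('wrist');cv2.imwrite('pics/w5.png',im)
h=cv2.cvtColor(im,cv2.COLOR_BGR2HSV);m=cv2.inRange(h,(4,180,120),(16,255,255));k,l,s,c=cv2.connectedComponentsWithStats(m);i=1+np.argmax(s[1:,4])
print(s[i],c[i]);print(observe()['position'])
E
```

```text
t: 14.55
position: [464.3, -218.8, 28.4]
tcp_rot: [0.002, 0.802, 0.597, 0.001]
ft_force: [-0.9, 0.2, -0.2]
grip_width: 50.8
grasp_force: 63.6
t: 15.25
position: [466.0, -220.4, 199.0]
tcp_rot: [0.007, 0.803, 0.596, 0.002]
ft_force: [0.1, -1.2, -0.2]
grip_width: 50.8
grasp_force: 63.9
[  253   209   131   116 13591] [317.95931131 268.84416158]
[ 464.47299649 -219.30990777  195.36936011]
```

View pics/w5.png

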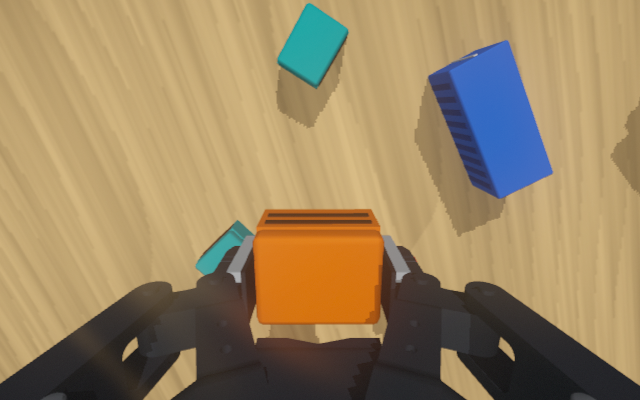

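Held squarely: the top face spans columns 254–383 and rows 232–324. Next, the offset of the buffer in the tool frame.

```bash
python3 - <<'E'
from h import *
p=optics.camera_params('wrist');T=np.array(p['tool_from_camera'])
def tz(u,v,z):
    d=T[:3,:3]@[(u-p['cx'])/p['fx'],(v-p['cy'])/p['fy'],1];o=T[:3,3];return (o+d*(z-o[2])/d[2]).round(1)
for z in(-6,-9,-11,-14): print(z,[tz(u,v,z)[:2] for u,v in((255,232),(383,232),(381,324),(258,324))])
for x in range(6): s=observe();print(s['position'].round(1),s['grip_width'].round(1));optics.camera('wrist')
# go-to calc
Rm=Rq(s['tcp_rot']);print(Rm.round(3).tolist())
w=1.505;h=np.array([534.7,174.5]);st=h+60*np.array([np.cos(w),np.sin(w)]);print('stud',st)
E
```

```text
-6 [array([ 18.5, -24.1]), array([18.6, 25.7]), array([-23.1,  27.1]), array([-23.1, -24.9])]
-9 [array([ 19.7, -23.5]), array([19.8, 25.1]), array([-20.8,  26.4]), array([-20.8, -24.2])]
-11 [array([ 20.5, -23. ]), array([20.6, 24.6]), array([-19.3,  26. ]), array([-19.3, -23.8])]
-14 [array([ 21.8, -22.4]), array([21.8, 24. ]), array([-17. ,  25.3]), array([-17. , -23.2])]Traceback (most recent call last):
  File "<stdin>", line 6, in <module>
AttributeError: 'float' object has no attribute 'round'
```

```bash
python3 -m handwheel '{"targets":[[0,0,0,-0.11,0.04],[0,0,0,-0.115,0.04],[0.044,0.005,0,0,0.04],[0.044,0.005,0,0,0.04],[0.044,0.005,0,0,0.04],[0.044,0.005,0,0,0.04],[0.044,0.005,0,0,0.04],[0.044,0.005,0,0,0.04]]}'
python3 -m handwheel '{"targets":[[0.044,0.005,0,0,0.04],[0.044,0.005,0,0,0.04],[0.044,0.004,0,0,0.04],[0,0,0,0,0.04],[0,0,0,0,0.04],[0,0,0,0,0.04]]}'
python3 - <<'E'
from h import *
P=[];Q=[]
for i in range(4):
    s=observe();P.append(s['position']);Q.append(s['tcp_rot']);im=optics.camera('wrist')
cv2.imwrite('pics/w6.png',im);print(np.round(P,1),s['grip_width'],2*np.arctan2(s['tcp_rot'][2],s['tcp_rot'][1]))
for l in['stud_tip','stud_foot','hinge_mid']:
    print(l,[(round(r['p'],2),round(r['at'][0]*640),round(r['at'][1]*400)) for r in optics.search_frame('wrist',l)],proj('wrist',{'stud_tip':(538.6,234.4,62),'stud_foot':(538.6,234.4,42),'hinge_mid':(534.7,174.5,36)}[l]))
cv2.imwrite('pics/w6c.png',cv2.resize(im[0:250,220:420],None,fx=2.4,fy=2.4,interpolation=cv2.INTER_CUBIC))
E
```

```text
t: 16.1
position: [509.5, 45.4, 189.4]
tcp_rot: [-0.001, 0.731, 0.683, -0.001]
ft_force: [-0.4, -0.5, -0.2]
grip_width: 51.1
grasp_force: 63.8
t: 16.7
position: [532.7, 173.4, 189.8]
tcp_rot: [-0.001, 0.731, 0.682, -0.001]
ft_force: [-0.3, 0.2, -0.8]
grip_width: 51.0
grasp_force: 63.8
[[532.7 173.4 189.8]
 [532.9 173.2 190.1]
 [533.1 173.  190.4]
 [533.3 173.1 190.7]] 50.72055333815126 1.500945192241996
stud_tip [(0.61, 318, 123)] [318.72363582 111.64580563]
stud_foot [(0.74, 316, 105)] [318.54922629 111.40531418]
hinge_mid [(0.57, 314, 108)] [318.73134261 181.79406492]
```

View pics/w6c.png

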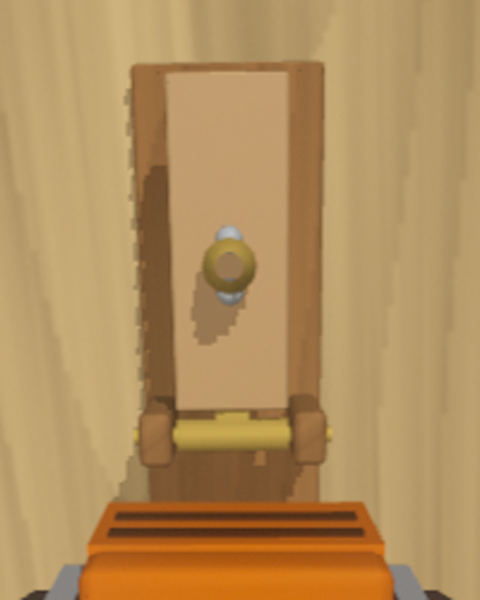

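```bash
python3 - <<'E'
from h import *
p=optics.camera_params('wrist');T=np.array(p['tool_from_camera'])
def tz(u,v,z):
    d=T[:3,:3]@[(u-p['cx'])/p['fx'],(v-p['cy'])/p['fy'],1];o=T[:3,3];return (o+d*(z-o[2])/d[2]).round(1)
print('cx',p['cx'],T.round(3).tolist())
c=lambda u,v:(220+(u+.5)/2.4-.5,(v+.5)/2.4-.5)
z0=190.3
print('tip',tz(*c(229,265),z0-62));print('pin L,R',tz(*c(135,434),z0-36),tz(*c(330,434),z0-36))
for a in((167,72),(288,72),(176,408),(287,408)):print('track',tz(*c(*a),z0-42))
E
```

```text
cx 317.9805531818374 [[0.001, -0.964, -0.264, 66.087], [1.0, 0.001, 0.001, 0.057], [-0.001, -0.264, 0.964, -124.243], [0.0, 0.0, 0.0, 1.0]]
tip [ 62.4  -1.8 128.3]
pin L,R [  2.2 -36.4 154.3] [  2.3  34.9 154.3]
track [121.5 -21.6 148.3]
track [121.5  16.9 148.3]
track [ 13.1 -20.8 148.3]
track [ 13.1  18.6 148.3]
```

```bash
python3 -m handwheel '{"targets":[[0.031,-0.001,0,-0.011,0.04],[0.031,-0.0016,0,0,0.04],[0,0,0.04,0,0.04],[0,0,0.04,0,0.04],[0,0,0.015,0,0.04],[0,0,0,0,0.04]]}'
python3 -m handwheel '{"targets":[[0,0,0.004,0,0.04],[0,0,0.003,0,0.04],[0,0,0,0,0.04],[0,0,0,0,0.04]]}'
```

```text
t: 17.65
position: [532.9, 235.6, 93.5]
tcp_rot: [-0.001, 0.727, 0.687, -0.002]
ft_force: [0.6, -0.2, -0.7]
grip_width: 50.9
grasp_force: 63.8
t: 18.05
position: [535.4, 236.3, 90.1]
tcp_rot: [0.0, 0.727, 0.687, 0.001]
ft_force: [0.3, 0.0, -0.2]
grip_width: 51.0
grasp_force: 63.8
```

```bash
python3 - <<'E'
from h import *
im=optics.camera('side');sc=optics.camera('scene');w=optics.camera('wrist')
B=cv2.resize(im[130:230,250:370],None,fx=3,fy=3,interpolation=cv2.INTER_CUBIC)
C=cv2.resize(sc[155:235,320:450],None,fx=3.4,fy=3.4,interpolation=cv2.INTER_CUBIC)
o=np.zeros((600,800,3),np.uint8);o[:300,:350]=B[:,:350];o[:C.shape[0],350:350+C.shape[1]]=C[:,:450];o[300:,:480]=cv2.resize(w,(480,300))
cv2.imwrite('pics/c7.png',o)
E
```

View pics/c7.png

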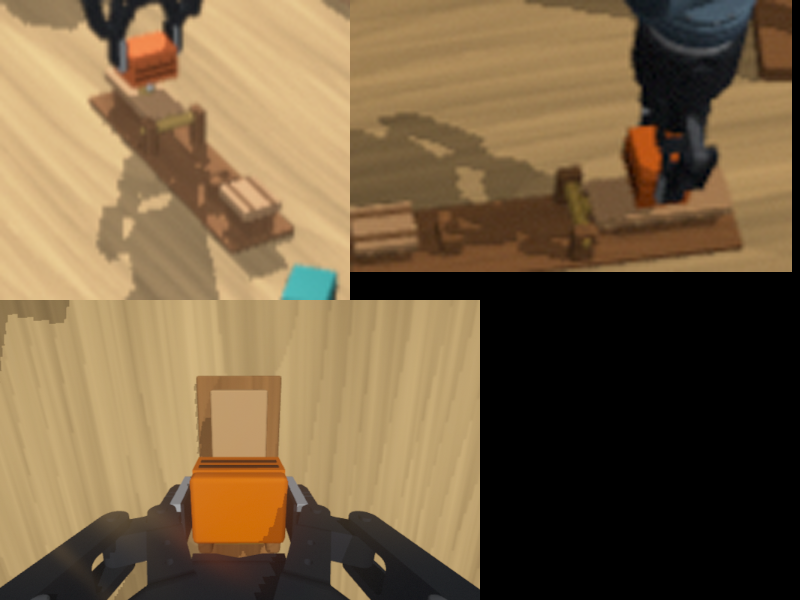

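The buffer is over the stud and square; the ball is visible under it at side crop (150,90). I'll go down in small steps.

```bash
python3 -m handwheel '{"targets":[[0,0,0.003,0,0.04],[0,0,0.002,0,0.04],[0,0,0,0,0.04]]}'
python3 -m handwheel '{"targets":[[0,0,0.002,0,0.04],[0,0,0.002,0,0.04],[0,0,0,0,0.04]]}'
```

```text
t: 18.5
position: [534.4, 236.2, 83.5]
tcp_rot: [-0.0, 0.727, 0.687, -0.0]
ft_force: [-0.0, -0.3, -1.3]
grip_width: 51.4
grasp_force: 63.8
t: 18.8
position: [535.7, 237.1, 81.0]
tcp_rot: [0.0, 0.727, 0.687, 0.002]
ft_force: [-0.3, 3.5, 2.4]
grip_width: 51.1
grasp_force: 64.4
```

```bash
python3 -m handwheel '{"targets":[[0.001,0,0,0,0.04],[0,0,0.001,0,0.04],[0,0,0,0,0.04]]}'
python3 -m handwheel '{"targets":[[0,0,0.002,0,0.04],[0,0,0,0,0.04]]}'
```

```text
t: 19.1
position: [535.7, 237.6, 80.2]
tcp_rot: [0.0, 0.727, 0.687, 0.001]
ft_force: [0.0, 1.5, 6.0]
grip_width: 51.0
grasp_force: 64.8
t: 19.3
position: [535.9, 237.6, 78.3]
tcp_rot: [0.001, 0.727, 0.687, 0.001]
ft_force: [0.7, 2.2, 4.9]
grip_width: 50.9
grasp_force: 64.5
```

```bash
python3 -m handwheel '{"targets":[[0.0005,0,0.002,0,0.04],[0,0,0,0,0.04]]}'
python3 -m handwheel '{"targets":[[0,0,0.002,0,0.04],[0,0,0,0,0.04]]}'
python3 -m handwheel '{"targets":[[0,0,0.002,0,0.04],[0,0,0,0,0.04]]}'
```

```text
t: 19.5
position: [535.2, 237.7, 74.6]
tcp_rot: [0.001, 0.727, 0.687, 0.001]
ft_force: [4.5, 1.1, -3.1]
grip_width: 51.0
grasp_force: 63.5
t: 19.7
position: [534.0, 237.4, 71.9]
tcp_rot: [-0.0, 0.727, 0.687, -0.001]
ft_force: [1.6, 1.2, -2.6]
grip_width: 51.0
grasp_force: 63.8
t: 19.9
position: [534.1, 237.5, 70.4]
tcp_rot: [-0.0, 0.727, 0.687, -0.001]
ft_force: [-0.1, -0.6, -0.2]
grip_width: 50.7
grasp_force: 64.1
```

The click has passed (6 N, then the force dropped). Now down to flush, until the force builds.

```bash
python3 -m handwheel '{"targets":[[0,0,0.002,0,0.04],[0,0,0,0,0.04]]}'
python3 -m handwheel '{"targets":[[0,0,0.002,0,0.04],[0,0,0,0,0.04]]}'
```

```text
t: 20.1
position: [534.6, 237.7, 69.9]
tcp_rot: [-0.0, 0.727, 0.687, -0.001]
ft_force: [-2.9, -0.6, 6.7]
grip_width: 51.1
grasp_force: 64.7
t: 20.3
position: [534.8, 237.7, 69.8]
tcp_rot: [-0.0, 0.727, 0.687, -0.001]
ft_force: [-10.0, -4.2, 20.2]
grip_width: 50.7
grasp_force: 66.1
```

```bash
python3 -m handwheel '{"targets":[[0,0,0.001,0,0.04],[0,0,0,0,0.04],[0,0,0,0,0.04],[0,0,0,0,0.04],[0,0,0,0,0.04]]}'
python3 - <<'E'
from h import *
F=[]
for i in range(4): F.append(np.r_[observe()['ft_force'],observe()['position'][2]]);im=optics.camera('wrist')
print(np.round(F,1))
h=cv2.cvtColor(im,cv2.COLOR_BGR2HSV);m=cv2.inRange(h,(4,180,120),(16,255,255));k,l,s,c=cv2.connectedComponentsWithStats(m);i=1+np.argmax(s[1:,4]);print(s[i],c[i],'held earlier: 253 209 131 116')
E
```

```text
t: 20.8
position: [534.8, 237.7, 69.7]
tcp_rot: [-0.0, 0.727, 0.687, -0.001]
ft_force: [-13.4, -4.4, 25.6]
grip_width: 51.1
grasp_force: 67.1
[[-13.4  -4.4  25.6  69.7]
 [-13.2  -4.4  24.4  69.7]
 [-13.1  -4.8  26.   69.7]
 [-14.1  -4.5  26.1  69.7]]
[  252   209   132   116 13576] [317.66094579 269.65903064] held earlier: 253 209 131 116
```

The buffer hasn't shifted in the grip, it stopped at the height expected for flush, and about 26 N is holding it down steadily.

```bash
python3 -c "
from plant import job;print(job.close_job())"
```

```text
the job is handed in; nothing more can be done
None
```

The end track is turned over with its stud up (it slipped from the first pinch, so I pushed it the rest of the way), and the orange buffer is pressed on square past the click until it stopped at flush height (by TCP height and force, not a final picture), held down at about 26 N when I handed the job in at about 21 s.

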